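# Click the inspection camera into its station and set its focus

## Robot

A 7-joint arm with a two-finger parallel gripper is mounted at the origin on the work surface. World frame = base frame: x ahead of the robot, y to its left, z up, the work surface at z = 0. Lengths are in m, angles in rad, forces in N, time in s.
With the tool pointing down it reaches from about 0.425 to 0.875 m from the base axis. Payload 4.7 kg.
Tool frame: the origin (TCP) lies on the centre line of the jaws, within the pads' length; the fingertips stand 19 mm ahead of it and the grasp point (between the pads) is the TCP (manip.tips_ahead is the distance from the TCP to the fingertips, in m); z points along the fingers, y is the line along which they close (so a half turn about z gives the same grasp; the last joint's range is limited). The gripper opens to 85 mm and grips with 20 to 120 N. Pads are 22 mm wide; open, the fingers measure 114 mm over their backs; the gripper's body (76 mm by 85 mm) begins 54 mm behind the grasp point. The pads swing forward as they close: fully open they stand 13 mm farther back than shut.
Start: joints at [1.227, 0.321, -0.07, 1.45, 0.023, 1.371, -0.057], TCP at [0.228, -0.609, 0.25] pointing down, gripper open.
Joint ranges: [-2.86, 2.86], [-0.3, 2.09], [-1.38, 1.24], [0.06, 2.45], [-1.56, 4.7], [0.09, 2.05], [-2.69, 2.69]. Speed limits (rad/s): [2.57, 2.57, 3.14, 3.14, 3.14, 3.14, 3.14].

## Interface

Orientations are given as a unit quaternion [w, x, y, z].
In Python, from rig import manip gives the robot as it stands. The module is installed in compiled form; this text tells all that it offers.
- The arm moves only by the tool step_arm, never from a script. Its argument "series" is a list of rows, each a list of 3 entries, a list of its own where there are three numbers: the finger opening in mm, from 0 to 85.4, then the shift along the world's x, y, z in mm, then the turn about the world's z in rad. In form: [[gripper, [tx, ty, tz], turn], ...]. A call has exactly 10 rows; each row is the pose to reach, as a shift and turn from the pose commanded when the call began; what a row does not reach only later rows make up. A row lasts 1/8 s, in which the tool goes at most 62.5 mm and 10.7 degrees, less where a joint would pass 70% of its speed; a pose out of reach is approached as far as the arm can. A call with a gripper value outside its range is refused whole. The fingers move at their own pace and stop on an object; "squeeze" is the grip in N (left out, the last holds). Time passes only in rows, so rows that repeat a pose let the fingers close, or fill a call up. It gives the time, the measured TCP pose, the force, the opening and the grip force at its end, in the units of the state.
- manip.get_state(): the state, without advancing time (a new reading comes with each control period).
- manip.grab_frame(name): name is "side" or "top" or "wrist"; returns a dict with "img" (384x512x3 uint8, red, green, blue), "fx", "fy", "cx", "cy" (pixels), "rvec" (rotation vector, rad) and "tvec" (3), from world to camera coordinates, as OpenCV has them; the wrist camera has in their place "mount" (4x4, takes a point from camera to tool coordinates, whose origin is the TCP and whose axes are the flange's). Camera axes: x right, y down, z forward; pixel columns grow to the right and rows downward; lengths in m; the calibration is good to about 2 mm. A picture is of the moment at which its call begins: read the wrist's pose just before it. There is no depth.
- manip.hand_in(): hands the job in; it is judged then, once.
Trained networks look in the newest picture that a camera, given by its name, has taken for a name from the list of things; names that differ only in an ending like _2 or _b are one class to them, and where a whole thing is asked for, a point or a joint stands for the part that bears it (a point fixed in the world has none). Each returns a list of dicts, best first, with "confidence" (0 to 1); they miss things now and then, are a little off and sometimes report something else, mostly with a low value. They report only what shows in the picture. A call takes as long as a camera call.
- manip.boxes_of(camera, thing): "position" ([column, row] in pixels, amid what is visible of it).
The state is a dict: "time_s": time; "joint_pos": joint angles; "joint_velocities": joint speeds; "joint_efforts": joint torques, N m; "ee_pos": TCP position; "tool_rot": TCP orientation; "force": force on the tool from outside, world axes, zero at the start; "wrist_torque": the same for the moment, N m; "gripper_width": finger opening in m; "grip_force": force on a finger pad.
Only numpy, scipy, OpenCV 4.12 (cv2) and the standard library are available. Lean on these libraries where they do the work, as an engineer would, in place of code of your own. Each camera call takes 0.05 s, during which the arm holds its last target. There are 200 camera calls.

## Task

Slide the inspection camera along its rail, away from the end where it starts, over the lacquer panel until the spring pin clicks into its notch, not short of it and not beyond. Then, with the camera left latched there, turn the focus knob on top of it until its pointer lines up with the index block on the collar. Leave the panel and everything else on the bench where it is.

Things in the scene. Friction and masses are not known exactly. Their poses are not given: they have to be found in the camera images.
- jig: the fixed slide bed, 90 mm wide (x) and 340 mm long (y), two steel rails on a grey bed, rail tops 32 mm above the table, dark end blocks 44 mm high. Origin: centre of its underside. The carriage slides along the bed's own +y axis; the camera head overhangs on its -x side, over the panel.
- carriage (a joint): travel of the aluminium carriage along the bed's +y, m: 0 to 0.150 between hard end stops; it starts between 0 and 0.030. One notch, hidden in the rail, lies somewhere between 0.075 and 0.115 and is neither seen nor listed. The carriage runs with about 2 N of friction; the notch holds it against 11 to 15 N either way, it can be overrun, and pulls it to its centre from about 5 mm off.
- handle (a point): centre of the top of the upright steel handle post on the carriage: 18 mm along the slide, 30 mm across, standing 46 mm from the carriage plate (plate top 49 mm, post top 95 mm above the table). Axes as the bed's.
- pin (a joint): lift of the spring pin, m: about 0.005 while it rides on the rail strip, 0 when dropped home in the notch (in between when off the notch's centre). Its head is a 12 mm steel button on the carriage plate, 28 mm in +x and 30 mm in -y of the handle; 6 mm thick, so its top stands about 6 mm over the plate when home and 11 mm when riding.
- head_axis (a point): centre of the top of the round black focus knob, on the axis of the camera head, which stands 125 mm in the bed's -x from the handle. Knob 40 mm diameter, 40 mm tall (90 to 130 mm above the table). Under it a dark steel collar of 74 mm diameter, top 89 mm above the table.
- knob (a joint): angle of the focus knob, rad: grows counter-clockwise seen from above, stops at 0 and 4. Stiffness about 0.06 N m; it stays where it is left.
- pointer (a point): tip of the knob's pointer: a white rib 5 mm wide and 4 mm tall at the knob's foot that reaches to 26.5 mm from the axis (point at 27 mm). The point's x axis points outward.
- index (a point): index point, 27 mm from the axis, at the inner end of a bright block 18 mm long (28 to 46 mm from the axis), 5 mm wide, 4 mm tall, that lies radially on the collar and juts over its rim (top 93 mm above the table). The collar stays put; its setting differs per start, 1.7 to 2.7 rad counter-clockwise of the pointer's start. The pointer lines up when its tip is at this point.
- panel: black lacquer panel with eggshell inlay, 155 x 260 x 8 mm, lying loose under the camera head. Origin: centre of its underside. To be left in place.
- shell_a: brown half eggshell, 48 mm wide, 30 mm high, open upward, loose, beyond the rail. Origin: centre of its underside.
- shell_b: white half eggshell, 52 mm wide, 32 mm high, loose, beyond the rail. Origin: centre of its underside.
- knife: spatula knife, 170 mm long, lying on the table beyond the rail.
- cup: black cup, 84 mm wide, 105 mm high, empty, on a round concrete slab 25 mm thick, at the left. Origin: centre of its underside.
- basket: yellow slatted basket, 240 x 200 x 90 mm, at the right. Origin: centre of its underside.
- brush: brush, 160 mm long, lying on the table at the right, far back.
- jar: amber jar, 64 mm wide, 80 mm high, at the left, far back. Origin: centre of its underside.

How it is judged:
By the outcome, as a careful person would: the job done as asked, in the order asked, and still so for the second after the job is handed in, with the robot touching nothing.
It also fails if it takes over 58 s, if anything falls off the work surface, if the arm or the gripper's body presses on something with over 40 N, if the wrist force passes 120 N, or if a joint passes its speed limit or range.

## Working session

There is one attempt and no reset: what is moved stays moved. The work goes in short steps, Python scripts to look and compute and a tool call to move; the robot and the scene stay as the last step left them, time stands still between calls to the robot, and variables do not carry over. Pictures are saved under pics/ and viewed, at most 10 in all, crops included, and the job is handed in when it is done.

Besides the shell and the picture viewer there is one more tool, called after "Call:" as name(argument=value, ...), one argument or row to a line, values as JSON. step_arm: Moves the arm, as the interface text tells. Its arguments: {"type":"object","properties":{"series":{"type":"array"},"squeeze":{"type":"number"}},"required":["series"]}

```bash
mkdir -p pics
cat > h.py <<'E'
import numpy as np, cv2
from rig import manip
def snap(cam,fn=None):
    s=manip.get_state(); f=manip.grab_frame(cam)
    if fn: cv2.imwrite('pics/'+fn,f['img'][:,:,::-1])
    return s,f
def cam_pose(s,f):
    if 'rvec' in f:
        R=cv2.Rodrigues(np.array(f['rvec'],float))[0]; return R.T,-R.T@np.array(f['tvec'],float).ravel()
    from scipy.spatial.transform import Rotation as Ro
    w,x,y,z=s['tool_rot']; Rt=Ro.from_quat([x,y,z,w]).as_matrix(); M=np.array(f['mount'])
    return Rt@M[:3,:3], Rt@M[:3,3]+np.array(s['ee_pos'])
def toz(s,f,px,z):
    R,o=cam_pose(s,f); d=R@np.array([(px[0]-f['cx'])/f['fx'],(px[1]-f['cy'])/f['fy'],1]); return o+d*(z-o[2])/d[2]
def proj(s,f,p):
    R,o=cam_pose(s,f); c=R.T@(np.array(p)-o); return [f['fx']*c[0]/c[2]+f['cx'],f['fy']*c[1]/c[2]+f['cy']]
E
python3 - <<'E'
from h import *
s,f=snap('top','top0.png')
print(s['time_s'],s['ee_pos'],s['tool_rot'],s['force'],s['gripper_width'])
Z=dict(jig=.03,handle=.095,pin=.055,head_axis=.13,pointer=.092,index=.093,panel=.008,cup=.1)
for n,z in Z.items():
    for b in manip.boxes_of('top',n)[:2]: print(n,round(b['confidence'],2),np.round(b['position']),np.round(toz(s,f,b['position'],z),3))
s,f2=snap('side','side0.png')
print(cam_pose(s,f)[1],cam_pose(s,f2)[1])
for n,z in Z.items():
    for b in manip.boxes_of('side',n)[:2]: print(n,round(b['confidence'],2),np.round(b['position']),np.round(toz(s,f2,b['position'],z),3))
E
```

```text
0.0 [ 0.22738119 -0.60837668  0.24919531] [-9.56112972e-04  9.84039606e-01  1.77946865e-01 -2.30689923e-04] [-0.29731546  0.57443754 -0.14749418] 0.08547455070923751
jig 0.63 [238. 195.] [0.606 0.044 0.03 ]
handle 0.74 [247. 204.] [0.564 0.009 0.095]
handle 0.33 [382. 240.] [ 0.434 -0.468  0.095]
head_axis 0.81 [251. 208.] [ 0.548 -0.003  0.13 ]
head_axis 0.19 [245. 235.] [0.452 0.016 0.13 ]
index 0.74 [122. 258.] [0.377 0.448 0.093]
index 0.67 [252. 233.] [ 0.463 -0.006  0.093]
panel 0.77 [225. 233.] [0.463 0.094 0.008]
[ 4.25733183e-01 -1.15952862e-03  1.42935304e+00] [ 0.36005098 -0.72396075  0.79150455]
jig 0.93 [232. 205.] [0.588 0.034 0.03 ]
handle 0.7 [226. 210.] [ 0.547 -0.043  0.095]
handle 0.56 [270. 222.] [ 0.64  -0.129  0.095]
head_axis 0.82 [221. 209.] [ 0.526 -0.07   0.13 ]
pointer 0.74 [193. 198.] [0.475 0.038 0.092]
index 0.75 [196. 211.] [ 0.469 -0.017  0.093]
panel 0.9 [187. 227.] [0.441 0.016 0.008]
cup 0.82 [141. 136.] [0.382 0.404 0.1  ]
cup 0.43 [193. 211.] [ 0.462 -0.021  0.1  ]
```

```bash
cd pics
python3 - <<'E'
import cv2
a=cv2.imread('top0.png');cv2.imwrite('t0c.png',cv2.resize(a[130:310,130:370],(800,600),interpolation=3))
a=cv2.imread('side0.png');cv2.imwrite('s0c.png',cv2.resize(a[110:310,110:376],(798,600),interpolation=3))
E
```

```text
(no output)
```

View pics/t0c.png

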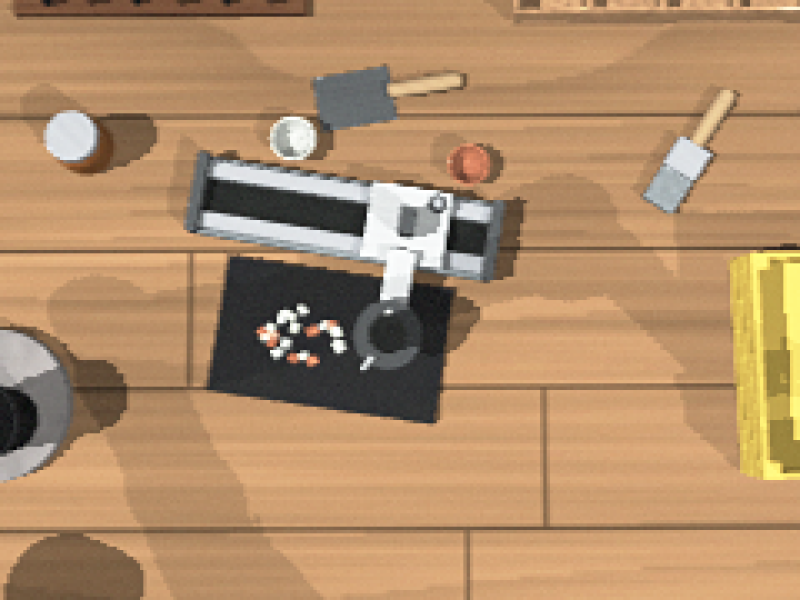

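View pics/s0c.png

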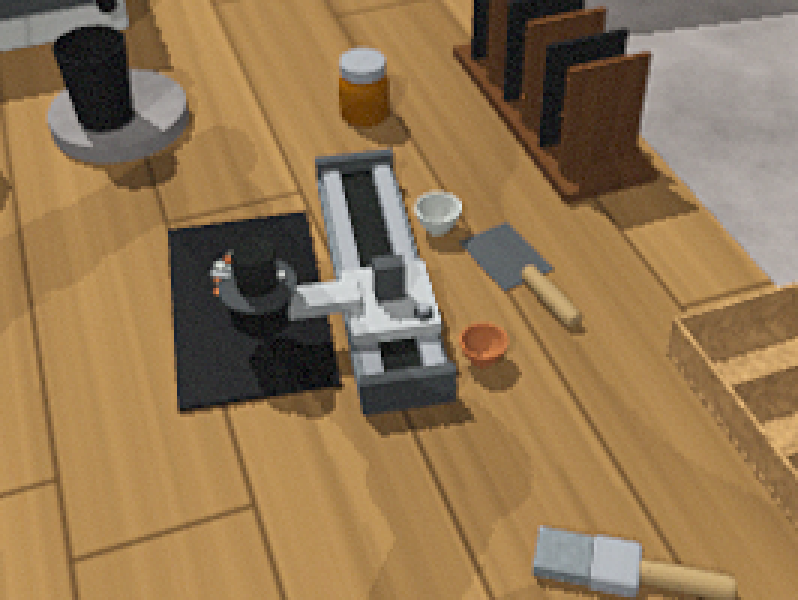

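The top crop shows the bed tilted about -0.16 rad and the carriage at its right (-y) end. The handle post is at crop (412,220), the knob at (390,330), the index at about (367,362) and the pin at (437,203). The side view agrees, so I'm moving above the handle.

Call:
step_arm(
  series=[
    [60,[30,50,10],-0.05],
    [60,[60,100,20],-0.1],
    [60,[90,150,30],-0.15],
    [60,[120,200,30],-0.2],
    [60,[150,250,30],-0.25],
    [60,[180,300,30],-0.3],
    [60,[210,350,30],-0.35],
    [60,[240,400,30],-0.4],
    [60,[270,450,30],-0.45],
    [60,[300,500,30],-0.521],
  ],
)

```text
time_s: 2.15
ee_pos: [0.5284, -0.1073, 0.2808]
tool_rot: [0.0, 0.997, -0.083, 0.0]
force: [0.2, 0.1, 0.1]
gripper_width: 0.0601
grip_force: 0.0
```

Call:
step_arm(
  series=[
    [60,[20,30,0],0],
    [60,[35,60,0],0],
    [60,[45,85,0],0],
    [60,[45,94,0],0],
    [60,[45,94,0],0],
    [60,[45,94,0],0],
    [60,[45,94,0],0],
    [60,[45,94,0],0],
    [60,[45,94,0],0],
    [60,[45,94,0],0],
  ],
)

```text
time_s: 3.4
ee_pos: [0.5726, -0.015, 0.2803]
tool_rot: [0.0, 0.997, -0.082, -0.0]
force: [-0.3, 0.2, -0.3]
gripper_width: 0.06
grip_force: 0.0
```

```bash
cat > look.py <<'E'
from h import *
import sys
s,f=snap('wrist',sys.argv[1])
print(s['time_s'],np.round(s['ee_pos'],4),np.round(s['tool_rot'],4),np.round(s['force'],2),s['gripper_width'],'cam',np.round(cam_pose(s,f)[1],3))
Z=dict(handle=.095,pin=.058,head_axis=.13,pointer=.092,index=.093,jig=.03)
for n,z in Z.items():
    for b in manip.boxes_of('wrist',n)[:2]: print(n,round(b['confidence'],2),np.round(b['position']),np.round(toz(s,f,b['position'],z),4))
E
python3 look.py w1.png
```

```text
3.4 [ 0.5726 -0.015   0.2803] [ 0.      0.9967 -0.0816 -0.    ] [-0.3   0.22 -0.34] 0.060031249307275686 cam [ 0.647 -0.027  0.403]
handle 0.75 [241. 174.] [ 0.5799 -0.0019  0.095 ]
pin 0.54 [506. 223.] [ 0.4481 -0.3381  0.058 ]
pin 0.17 [216. 155.] [0.6008 0.0279 0.058 ]
head_axis 0.68 [243. 177.] [ 0.5843 -0.0062  0.13  ]
pointer 0.67 [242. 266.] [0.4615 0.0171 0.092 ]
index 0.57 [243. 240.] [0.4972 0.0102 0.093 ]
jig 0.86 [216. 154.] [0.598  0.0321 0.03  ]
```

View pics/w1.png

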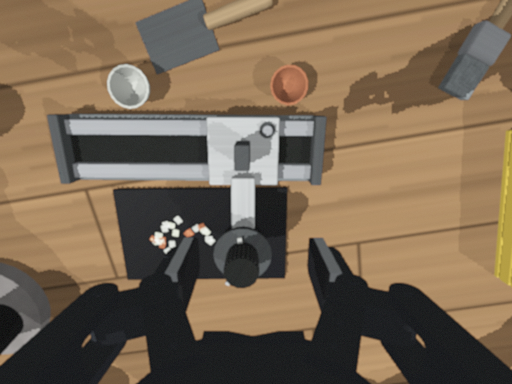

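The wrist view is aligned with the bed. The handle post is at about (242,155), the pin at (267,129) and the knob top at (241,268). The pointer sits behind the knob. I'll zoom in on it.

Run:
```python
import cv2
a=cv2.imread('pics/w1.png');cv2.imwrite('pics/w1c.png',cv2.resize(a[105:305,170:310],(420,600),interpolation=3))
from h import *
s,f=snap('wrist')
R,o=cam_pose(s,f); print(np.round(R,3), proj(s,f,[o[0],o[1],0]))
for p,z in [((242,145),.095),((242,162),.095),((267,129),.058),((241,268),.13),((241,250),.089)]: print(p,np.round(toz(s,f,p,z),4))
```

```text
[[-0.161 -0.943 -0.293]
 [-0.987  0.154  0.048]
 [ 0.     0.297 -0.955]] [np.float64(253.03859503883007), np.float64(108.52519903034097)]
(242, 145) [ 0.6115 -0.0087  0.095 ]
(242, 162) [ 0.593  -0.0054  0.095 ]
(267, 129) [ 0.6213 -0.0396  0.058 ]
(241, 268) [0.4815 0.0139 0.13  ]
(241, 250) [0.482  0.0155 0.089 ]
```

View pics/w1c.png

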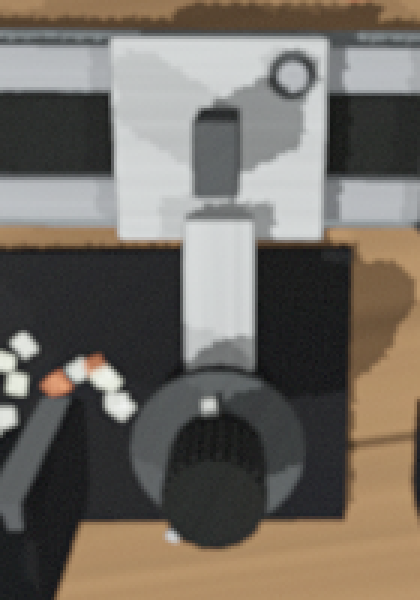

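The post top is at pixel (242,158), which gives (0.5975,-0.006). The knob is at about (0.479,0.014). The offsets to the pin and head match the specification. The pointer is on the +x side of the knob and the index is to the (-x,+y), about 2.4 rad ccw. I'll descend and grip the post.

Call:
step_arm(
  series=[
    [60,[25,9,-30],0],
    [60,[25,9,-80],0],
    [60,[25,9,-130],0],
    [60,[25,9,-170],0],
    [60,[25,9,-190],0],
    [60,[25,9,-202],0],
    [60,[25,9,-202],0],
    [10,[25,9,-202],0],
    [10,[25,9,-202],0],
    [10,[25,9,-202],0],
  ],
  squeeze=40,
)

```text
time_s: 5.05
ee_pos: [0.5984, -0.0059, 0.0796]
tool_rot: [0.0, 0.997, -0.082, 0.001]
force: [-0.5, 0.6, 3.8]
gripper_width: 0.0179
grip_force: 40.8
```

Call:
step_arm(
  series=[
    [10,[0.8,4.9,0],0],
    [10,[1.6,9.9,0],0],
    [10,[2.4,14.8,0],0],
    [10,[3.3,19.7,0],0],
    [10,[4.1,24.7,0],0],
    [10,[4.9,29.6,0],0],
    [10,[5.7,34.5,0],0],
    [10,[6.5,39.5,0],0],
    [10,[6.5,39.5,0],0],
    [10,[6.5,39.5,0],0],
  ],
)

```text
time_s: 6.3
ee_pos: [0.6051, 0.0333, 0.0796]
tool_rot: [0.0, 0.997, -0.082, 0.001]
force: [-0.1, -0.8, 5.0]
gripper_width: 0.017
grip_force: 41.1
```

Call:
step_arm(
  series=[
    [10,[0.1,0.5,0],0],
    [10,[0.2,1,0],0],
    [10,[0.2,1.5,0],0],
    [10,[0.3,2,0],0],
    [10,[0.4,2.5,0],0],
    [10,[0.5,3,0],0],
    [10,[0.6,3.5,0],0],
    [10,[0.7,4,0],0],
    [10,[0.7,4,0],0],
    [10,[0.7,4,0],0],
  ],
)

```text
time_s: 7.55
ee_pos: [0.6051, 0.0337, 0.0796]
tool_rot: [0.002, 0.997, -0.083, 0.0]
force: [-4.1, -8.3, 9.0]
gripper_width: 0.0172
grip_force: 41.3
```

```bash
python3 look.py w2.png
python3 - <<'E'
import cv2
a=cv2.imread('pics/w2.png');cv2.imwrite('pics/w2c.png',cv2.resize(a[0:300,100:450],(700,600),interpolation=3))
E
```

```text
7.55 [0.6051 0.0337 0.0796] [ 2.300e-03  9.965e-01 -8.300e-02  2.000e-04] [-4.12 -8.3   9.  ] 0.0171958345650314 cam [0.68  0.022 0.202]
handle 0.91 [250. 218.] [0.6376 0.0301 0.095 ]
pin 0.74 [305. 202.] [0.6271 0.0015 0.058 ]
pin 0.37 [246. 216.] [0.6243 0.0343 0.058 ]
head_axis 0.94 [253. 222.] [0.6499 0.0268 0.13  ]
pointer 0.6 [306. 203.] [0.6391 0.0059 0.092 ]
pointer 0.39 [254. 220.] [0.6349 0.0288 0.092 ]
index 0.22 [249. 221.] [0.6351 0.0307 0.093 ]
jig 0.68 [246. 214.] [0.6147 0.0366 0.03  ]
```

View pics/w2c.png

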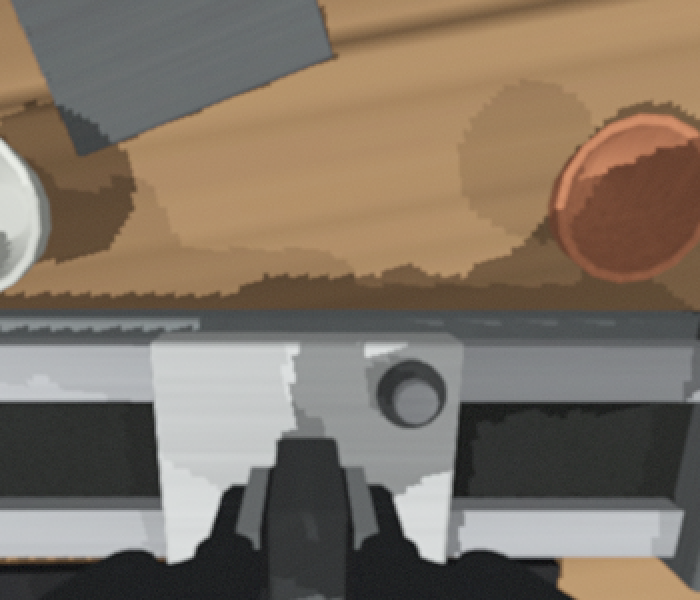

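Run:
```python
from h import *
s,f=snap('wrist')
print(f['fx'],s['wrist_torque'],s['force'])
h=np.array(s['ee_pos'][:2]); a=-.1634
bx=np.array([np.cos(a),np.sin(a)]);by=np.array([-np.sin(a),np.cos(a)])
p=h+.028*bx-.03*by
for z in (.049,.055,.060): print(z,np.round(proj(s,f,[*p,z]),1))
print('seen ring 305,196.5 disc 307.5,200.5')
P=toz(s,f,(305,196.5),.049)
for z in (.055,.060): print(z,np.round(proj(s,f,[P[0],P[1],z]),1))
# plate/bed along-by coords from w2 image
for px,z in [((100+153/2,400/2),.049),((100+460/2,400/2),.049),((100+690/2,455/2),.032)]:
    q=toz(s,f,px,z); print(px,np.round([(q[:2]-h)@bx,(q[:2]-h)@by],4))
s2,f2=snap('side'); R,o=cam_pose(s2,f2)
cv2.imwrite('pics/side2.png',cv2.resize(f2['img'][130:260,150:300,::-1],(690,598),interpolation=3))
```

```text
278.26801535333504 [-0.88034478  0.61558596 -0.06706753] [-2.56450835 -6.8612432   8.0131715 ]
0.049 [305.1 195. ]
0.055 [307.1 198.2]
0.06 [308.9 201.1]
seen ring 305,196.5 disc 307.5,200.5
0.055 [307.  199.7]
0.06 [308.7 202.6]
(176.5, 200.0) [0.0252 0.0443]
(330.0, 200.0) [ 0.0249 -0.0446]
(445.0, 227.5) [-0.0002 -0.1279]
```

View pics/side2.png

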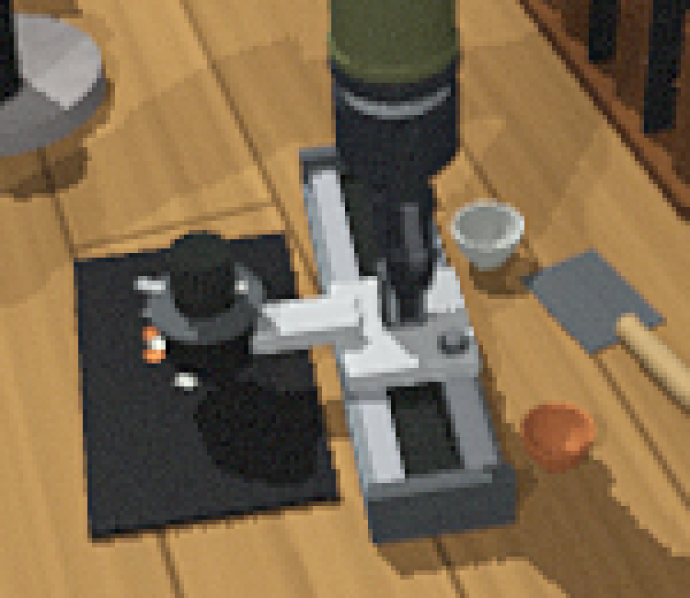

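The side view shows nothing touching the carriage, yet it resists. It may already be seated in the notch, so I'll probe gently backwards.

Call:
step_arm(
  series=[
    [10,[-0.2,-1,0],0],
    [10,[-0.3,-2,0],0],
    [10,[-0.5,-3,0],0],
    [10,[-0.7,-4,0],0],
    [10,[-0.8,-5,0],0],
    [10,[-1,-6,0],0],
    [10,[-1.1,-6.5,0],0],
    [10,[-1.1,-6.5,0],0],
    [10,[-1.1,-6.5,0],0],
    [10,[-1.1,-6.5,0],0],
  ],
)

```text
time_s: 9.25
ee_pos: [0.605, 0.0332, 0.0796]
tool_rot: [-0.001, 0.997, -0.081, 0.002]
force: [2.4, 4.3, 6.4]
gripper_width: 0.0175
grip_force: 41.2
```

```bash
python3 look.py w3.png|head -3
python3 - <<'E'
import cv2,numpy as np
a=cv2.imread('pics/w2.png')[175:225,280:335];b=cv2.imread('pics/w3.png')[175:225,280:335]
cv2.imwrite('pics/pinc.png',cv2.resize(np.hstack([a,b]),(770,350),interpolation=2))
E
```

```text
9.25 [0.605  0.0332 0.0796] [-0.0012  0.9967 -0.0811  0.0015] [2.36 4.32 6.37] 0.01746461622991591 cam [0.679 0.021 0.202]
handle 0.67 [248. 221.] [0.6361 0.0305 0.095 ]
pin 0.64 [306. 198.] [6.29e-01 3.00e-04 5.80e-02]
```

View pics/pinc.png

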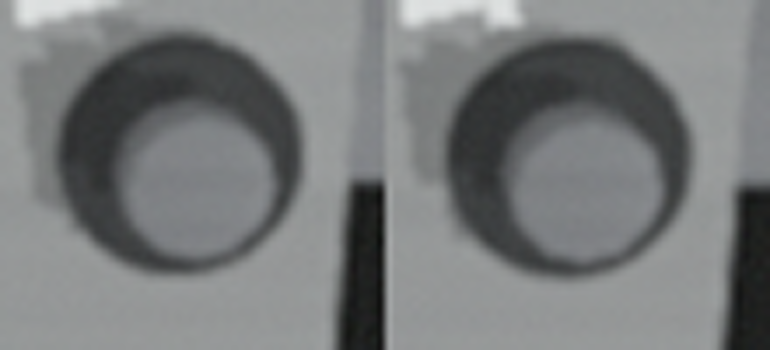

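Run:
```python
from h import *
from scipy.spatial.transform import Rotation as Ro
s,f=snap('wrist')
s=dict(s); s['ee_pos']=np.array([.5726,-.015,.2803]); s['tool_rot']=[0,.9967,-.0816,0]
a=-.1634; by=np.array([-np.sin(a),np.cos(a)]); h=np.array([.5975,-.006])
im=cv2.imread('pics/w1.png').astype(int)
for r in (125,150,172): print(r,[tuple(x) for x in im[r,44:84:2,:].mean(-1).astype(int)[:,None]].__str__().replace('(','').replace(',)',''),'|',im[r,304:332:2].mean(-1).astype(int))
for px,z in [((75,150),.032),((310,150),.032),((52,116),.044),((325,117),.044),((242,158),.095),((208,150),.049),((278,150),.049)]:
    q=toz(s,f,px,z); print(px,z,np.round((q[:2]-h)@by,4))
```

```text
125 [np.int64130), np.int64126), np.int64110), np.int6499), np.int64100), np.int6499), np.int64102), np.int6481), np.int6454), np.int6452), np.int6471), np.int64122), np.int64128), np.int64186), np.int64191), np.int64190), np.int64190), np.int64191), np.int64190), np.int64190)] | [186 183 169 168 159  82  96 103 100  98  94  85  89  90]
150 [np.int64127), np.int64129), np.int64129), np.int64130), np.int64124), np.int64103), np.int64101), np.int64101), np.int64100), np.int6494), np.int6461), np.int6452), np.int6453), np.int6454), np.int6446), np.int6428), np.int6425), np.int6422), np.int6436), np.int6442)] | [41 41 40 50 70 96 97 98 96 96 65 58 66 67]
172 [np.int64140), np.int64139), np.int64140), np.int64141), np.int64141), np.int64141), np.int64143), np.int64120), np.int6496), np.int64102), np.int64100), np.int6497), np.int6469), np.int6452), np.int6454), np.int64109), np.int64123), np.int64154), np.int64197), np.int64195)] | [180 170 171 120  85 100  99  96  98  92 115 128 147 146]
(75, 150) 0.032 0.2238
(310, 150) 0.032 -0.0883
(52, 116) 0.044 0.2368
(325, 117) 0.044 -0.102
(242, 158) 0.095 -0.0004
(208, 150) 0.049 0.0444
(278, 150) 0.049 -0.0443
```

Call:
step_arm(
  series=[
    [10,[-0.1,-0.7,0],0],
    [10,[-0.2,-1.4,0],0],
    [10,[-0.3,-2,0],0],
    [10,[-0.4,-2.5,0],0],
    [10,[-0.5,-3,0],0],
    [10,[-0.6,-3.5,0],0],
    [10,[-0.7,-4,0],0],
    [10,[-0.7,-4,0],0],
    [10,[-0.7,-4,0],0],
    [10,[-0.7,-4,0],0],
  ],
)

```text
time_s: 10.9
ee_pos: [0.6043, 0.0289, 0.0796]
tool_rot: [-0.001, 0.997, -0.081, 0.001]
force: [1.3, 3.4, 6.1]
gripper_width: 0.0174
grip_force: 41.2
```

Call:
step_arm(
  series=[
    [10,[0,0,1],0],
    [10,[0,0,2],0],
    [10,[0.3,2,2],0],
    [10,[0.7,4,2],0],
    [10,[1,6,2],0],
    [10,[1.2,7,2],0],
    [10,[1.3,8,2],0],
    [10,[1.3,8,2],0],
    [10,[1.3,8,2],0],
    [10,[1.3,8,2],0],
  ],
)

```text
time_s: 12.15
ee_pos: [0.6048, 0.0322, 0.0796]
tool_rot: [0.001, 0.997, -0.083, 0.0]
force: [4.6, -4.1, -2.9]
gripper_width: 0.0169
grip_force: 40.1
```

```bash
python3 -c "
from h import *
s=manip.get_state();print(s['ee_pos'],s['force'],s['wrist_torque'])"
```

```text
[0.60483516 0.03216122 0.07961361] [ 4.56314027 -4.05459772 -2.86484979] [-0.42496742 -0.97162417 -0.09826902]
```

Resistance in both directions looks like binding from the tight grip. I'll loosen the jaws to cage the post and push with one pad, which also lets the carriage snap freely.

Call:
step_arm(
  series=[
    [22,[0,0,0],0],
    [22,[0,0,0],0],
    [22,[0,0,0],0],
    [22,[0.4,2,0],0],
    [22,[0.7,4,0],0],
    [22,[1,6,0],0],
    [22,[1.3,8,0],0],
    [22,[1.6,10,0],0],
    [22,[1.6,10,0],0],
    [22,[1.6,10,0],0],
  ],
)

```text
time_s: 13.4
ee_pos: [0.6065, 0.0458, 0.0808]
tool_rot: [-0.0, 0.997, -0.081, 0.001]
force: [-0.5, -1.4, -0.8]
gripper_width: 0.022
grip_force: 0.5
```

```bash
cat > st.py <<'E'
from h import *
# pad/post and pin state from wrist picture
import sys
s,f=snap('wrist',sys.argv[1]); a=-.1634
by=np.array([-np.sin(a),np.cos(a)]);bx=np.array([np.cos(a),np.sin(a)])
F=np.array(s['force']);h=np.array(s['ee_pos'][:2])
print(s['time_s'],'tcp along by %.4f'%(h@by),'F by %.1f bx %.1f z %.1f'%(F[:2]@by,F[:2]@bx,F[2]),'w',round(s['gripper_width'],4))
for b in manip.boxes_of('wrist','pin')[:1]: print('pin',round(b['confidence'],2),np.round(b['position'],1))
g=cv2.cvtColor(f['img'],cv2.COLOR_RGB2GRAY)[170:235,270:350]; g=cv2.resize(g,None,fx=4,fy=4,interpolation=cv2.INTER_CUBIC)
# dark collar and bright disc within
_,m=cv2.threshold(g,100,255,cv2.THRESH_BINARY_INV)
c,hh=cv2.findContours(m,cv2.RETR_CCOMP,cv2.CHAIN_APPROX_NONE)
for k,q in enumerate(c):
    A=cv2.contourArea(q)
    if 3000<A<20000 and len(q)>20:
        e=cv2.fitEllipse(q); print('ring' if hh[0][k][3]<0 else 'disc',np.round([270+e[0][0]/4,170+e[0][1]/4],2),np.round(np.array(e[1])/4,1))
E
python3 st.py w4.png
```

```text
13.4 tcp along by 0.1439 F by -1.5 bx -0.3 z -0.8 w 0.022
pin 0.95 [310.4 197.6]
ring [340.59 218.24] [21.  43.6]
ring [308.89 195.45] [33.6 34.7]
disc [311.83 199.67] [21.  21.7]
```

Call:
step_arm(
  series=[
    [22,[0.3,2,0],0],
    [22,[0.7,4,0],0],
    [22,[1,6,0],0],
    [22,[1.3,8,0],0],
    [22,[1.5,9,0],0],
    [22,[1.6,10,0],0],
    [22,[1.6,10,0],0],
    [22,[1.6,10,0],0],
    [22,[1.6,10,0],0],
    [22,[1.6,10,0],0],
  ],
)

```text
time_s: 14.75
ee_pos: [0.6072, 0.0557, 0.0801]
tool_rot: [-0.0, 0.997, -0.081, -0.0]
force: [0.6, -0.3, -0.9]
gripper_width: 0.022
grip_force: 0.0
```

```bash
python3 st.py w5.png
```

```text
14.75 tcp along by 0.1538 F by -0.2 bx 0.6 z -0.9 w 0.022
pin 0.82 [309.5 199.1]
ring [340.42 217.69] [21.3 45.3]
ring [308.49 194.11] [33.8 34.8]
disc [311.39 198.36] [21.3 21.9]
```

Call:
step_arm(
  series=[
    [22,[0.2,1,0],0],
    [22,[0.3,2,0],0],
    [22,[0.5,3,0],0],
    [22,[0.7,4,0],0],
    [22,[0.8,5,0],0],
    [22,[0.8,5,0],0],
    [22,[0.8,5,0],0],
    [22,[0.8,5,0],0],
    [22,[0.8,5,0],0],
    [22,[0.8,5,0],0],
  ],
)

```text
time_s: 16.1
ee_pos: [0.6083, 0.0601, 0.0803]
tool_rot: [0.0, 0.997, -0.082, 0.0]
force: [-0.5, -1.8, -0.6]
gripper_width: 0.0218
grip_force: 1.1
```

```bash
python3 st.py w6.png
```

```text
16.1 tcp along by 0.1583 F by -1.9 bx -0.2 z -0.6 w 0.0218
pin 0.9 [307.8 197.5]
ring [340.71 217.92] [20.6 44.7]
ring [309.11 194.6 ] [33.8 34.7]
disc [312.06 198.95] [21.1 21.9]
```

Call:
step_arm(
  series=[
    [22,[0.2,1,0],0],
    [22,[0.3,2,0],0],
    [22,[0.5,3,0],0],
    [22,[0.7,4,0],0],
    [22,[0.7,4,0],0],
    [22,[0.7,4,0],0],
    [22,[0.7,4,0],0],
    [22,[0.7,4,0],0],
    [22,[0.7,4,0],0],
    [22,[0.7,4,0],0],
  ],
)

```text
time_s: 17.45
ee_pos: [0.609, 0.0641, 0.0803]
tool_rot: [0.0, 0.997, -0.082, -0.0]
force: [-0.8, 0.5, 0.1]
gripper_width: 0.0221
grip_force: 0.0
```

```bash
python3 st.py w7.png
```

```text
17.45 tcp along by 0.1623 F by 0.4 bx -0.8 z 0.1 w 0.0221
pin 0.58 [305.2 195.9]
ring [338.38 217.56] [26.3 43.9]
ring [304.2  194.64] [33.7 34.8]
disc [305.53 196.56] [20.2 21.2]
```

The pin has dropped: the disc/collar offset fell from 4.2 to 1.9 px, the carriage jumped about 2.9 mm ahead, and the force is near 0. Now I'll open up and lift off.

Call:
step_arm(
  series=[
    [40,[0.1,1,0],0],
    [50,[0.1,1,0],0],
    [60,[0.1,1,5],0],
    [60,[0.1,1,30],0],
    [60,[0,1,80],0],
    [60,[0,1,130],0],
    [60,[-20,5,170],0],
    [60,[-50,10,190],0],
    [60,[-70,13,190],0],
    [60,[-70,13,190],0],
  ],
)

```text
time_s: 18.8
ee_pos: [0.5384, 0.0776, 0.2714]
tool_rot: [0.001, 0.997, -0.081, 0.001]
force: [0.5, 0.0, -0.6]
gripper_width: 0.0599
grip_force: 0.0
```

```bash
python3 look.py w8.png
python3 - <<'E'
from h import *
print(np.round(manip.get_state()['joint_pos'],3))
a=cv2.imread('pics/w8.png');cv2.imwrite('pics/w8c.png',cv2.resize(a[60:330,110:400],(644,600),interpolation=3))
E
```

```text
18.8 [0.5384 0.0776 0.2714] [ 6.000e-04  9.967e-01 -8.100e-02  9.000e-04] [ 0.51  0.02 -0.63] 0.05991121409263616 cam [0.613 0.066 0.394]
pin 0.73 [364.  39.] [ 0.665  -0.0635  0.058 ]
pin 0.42 [278.  86.] [0.6331 0.0338 0.058 ]
head_axis 0.63 [254. 141.] [0.5846 0.0695 0.13  ]
pointer 0.64 [253. 231.] [0.4763 0.0873 0.092 ]
index 0.97 [247. 208.] [0.5067 0.0902 0.093 ]
jig 0.76 [254. 116.] [0.6046 0.0656 0.03  ]
[ 0.395  0.13  -0.635  1.666  0.078  1.372 -1.986]
```

View pics/w8c.png

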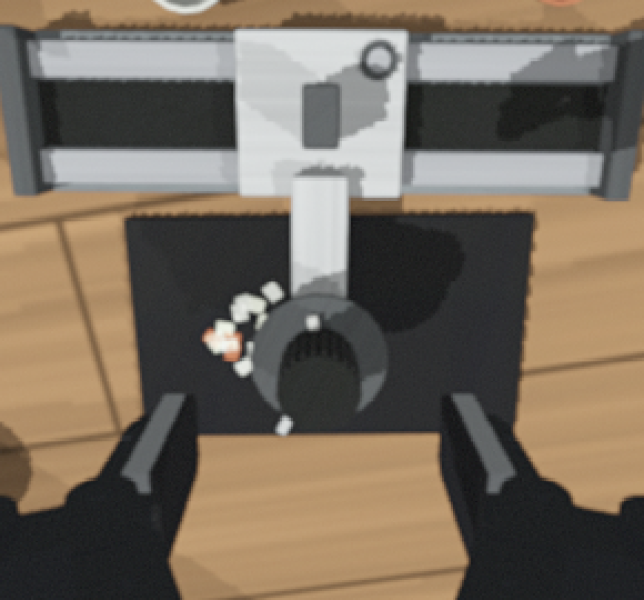

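The crop shows the carriage latched at mid-rail. The knob top centre is at about (319,386), the pointer rib at (313,322), the visible outer part of the index at (284,426), and the collar centre at about (320,359).

Run:
```python
from h import *
s,f=snap('wrist'); k=290/644
a=-.1634;bx=np.array([np.cos(a),np.sin(a)]);by=np.array([-np.sin(a),np.cos(a)])
P={}
for n,c,z in [('knob',(319,386),.13),('collar',(320,359),.089),('handle',(321,116),.095),('ptr',(313,322),.094),('idx',(284,426),.093)]:
    P[n]=toz(s,f,(110+c[0]*k,60+c[1]*k),z)[:2]; print(n,np.round(P[n],4))
h=P['handle']-.125*bx; print('from handle',np.round(h,4))
for c in (P['knob'],P['collar'],h,(P['knob']+P['collar']+h)/3):
    A=[np.arctan2(*(P[n]-c)[::-1]) for n in('ptr','idx')]; print(np.round(c,4),np.round(A,3),round(A[1]-A[0],3),[round(np.linalg.norm(P[n]-c),4) for n in('ptr','idx')])
```

```text
knob [0.492  0.0843]
collar [0.4883 0.0843]
handle [0.6101 0.0641]
ptr [0.5111 0.0843]
idx [0.4544 0.1096]
from handle [0.4868 0.0845]
[0.492  0.0843] [-0.003  2.55 ] 2.553 [np.float64(0.0191), np.float64(0.0453)]
[0.4883 0.0843] [-0.003  2.501] 2.503 [np.float64(0.0228), np.float64(0.0423)]
[0.4868 0.0845] [-0.007  2.481] 2.488 [np.float64(0.0243), np.float64(0.041)]
[0.489  0.0844] [-0.004  2.512] 2.516 [np.float64(0.0221), np.float64(0.0428)]
```

Call:
step_arm(
  series=[
    [60,[-25,4,-10],0],
    [60,[-50,7,-40],0],
    [60,[-50,7,-80],0],
    [60,[-50,7,-120],0],
    [60,[-50,7,-145],0],
    [60,[-50,7,-153],0],
    [60,[-50,7,-153],0],
    [35,[-50,7,-153],0],
    [35,[-50,7,-153],0],
    [35,[-50,7,-153],0],
  ],
  squeeze=25,
)

```text
time_s: 20.45
ee_pos: [0.4902, 0.0851, 0.1188]
tool_rot: [-0.001, 0.997, -0.081, 0.001]
force: [-0.9, 2.7, 6.1]
gripper_width: 0.0392
grip_force: 25.8
```

```bash
python3 -c "
from h import *
s=manip.get_state();print(s['ee_pos'],s['force'],s['wrist_torque'],s['gripper_width'],s['joint_pos'])"
```

```text
[0.49018922 0.0851322  0.11879095] [-0.86082345  2.70326777  6.10285578] [ 0.63266344 -0.00641925  0.02989729] 0.03916266833401711 [ 0.38498971  0.15321389 -0.64892476  1.96221694  0.10596098  1.05625836
 -2.04389295]
```

Call:
step_arm(
  series=[
    [35,[0,0,0],0.12],
    [35,[0,0,0],0.24],
    [35,[0,0,0],0.36],
    [35,[0,0,0],0.48],
    [35,[0,0,0],0.6],
    [35,[0,0,0],0.72],
    [35,[0,0,0],0.84],
    [35,[0,0,0],0.96],
    [35,[0,0,0],1.08],
    [35,[0,0,0],1.2],
  ],
)

```text
time_s: 21.7
ee_pos: [0.4884, 0.0886, 0.1187]
tool_rot: [-0.002, 0.867, 0.498, 0.001]
force: [-5.5, 9.3, 9.4]
gripper_width: 0.0392
grip_force: 26.4
```

Side force is building from a small off-centre grip. I'll regrip to relieve it before continuing.

Call:
step_arm(
  series=[
    [60,[0,0,0],1.2],
    [60,[0,1.5,0],0],
    [60,[-1,1.5,0],0],
    [60,[-1,1.5,0],0],
    [60,[-1,1.5,0],0],
    [35,[-1,1.5,0],0],
    [35,[-1,1.5,0],0],
    [35,[-1,1.5,0],0],
    [35,[-1,1.5,0],0],
    [35,[-1,1.5,0],0],
  ],
)

```text
time_s: 22.95
ee_pos: [0.4869, 0.0864, 0.1175]
tool_rot: [-0.001, 0.868, 0.496, -0.001]
force: [-3.5, 0.5, 5.3]
gripper_width: 0.0394
grip_force: 25.6
```

Call:
step_arm(
  series=[
    [35,[-1.5,0,0],0.12],
    [35,[-1.5,0,0],0.24],
    [35,[-1.5,0,0],0.36],
    [35,[-1.5,0,0],0.48],
    [35,[-1.5,0,0],0.6],
    [35,[-1.5,0,0],0.72],
    [35,[-1.5,0,0],0.84],
    [35,[-1.5,0,0],0.96],
    [35,[-1.5,0,0],1.05],
    [35,[-1.5,0,0],1.05],
  ],
)

```text
time_s: 24.2
ee_pos: [0.4862, 0.0864, 0.1176]
tool_rot: [-0.0, 0.503, 0.864, 0.0]
force: [-3.3, 2.0, 4.2]
gripper_width: 0.0392
grip_force: 25.7
```

Call:
step_arm(
  series=[
    [60,[0,0,0],0],
    [60,[0,0,0],0],
    [60,[0,0,0],0],
    [60,[0,0,20],0],
    [60,[0,0,60],0],
    [60,[0,0,100],0],
    [60,[0,0,130],0],
    [60,[0,0,150],0],
    [60,[0,0,150],0],
    [60,[0,0,150],0],
  ],
)

```text
time_s: 25.45
ee_pos: [0.486, 0.0854, 0.2663]
tool_rot: [-0.0, 0.503, 0.864, -0.0]
force: [0.1, -0.5, -0.6]
gripper_width: 0.0598
grip_force: 0.0
```

```bash
python3 look.py w9.png
python3 - <<'E'
from h import *
s,f=snap('wrist'); print(proj(s,f,[.487,.0855,.09]),np.round(s['joint_pos'],2))
s,f=snap('top'); a=f['img'][:,:,::-1]
p=np.array(proj(s,f,[.53,.08,.06])).astype(int); t=a[p[1]-30:p[1]+50,p[0]-40:p[0]+40]
w=cv2.imread('pics/w9.png')
cv2.imwrite('pics/w9c.png',np.hstack([cv2.resize(w,(480,360)),cv2.resize(t,(320,360),interpolation=3)]));print(p)
E
```

```text
25.45 [0.486  0.0854 0.2663] [-5.000e-04  5.034e-01  8.641e-01 -4.000e-04] [ 0.15 -0.46 -0.65] 0.05983365329409044 cam [0.449 0.151 0.389]
handle 0.63 [287. 200.] [0.5294 0.0857 0.095 ]
head_axis 0.6 [288. 203.] [0.522  0.0914 0.13  ]
pointer 0.63 [253. 187.] [0.4891 0.0796 0.092 ]
index 0.78 [253. 163.] [0.4761 0.1028 0.093 ]
jig 0.58 [254. 163.] [0.4824 0.0935 0.03  ]
[np.float64(253.45036598049992), np.float64(180.94788627690275)] [ 0.68  0.01 -0.9   1.78  0.01  1.36  0.29]
[227 214]
```

View pics/w9c.png

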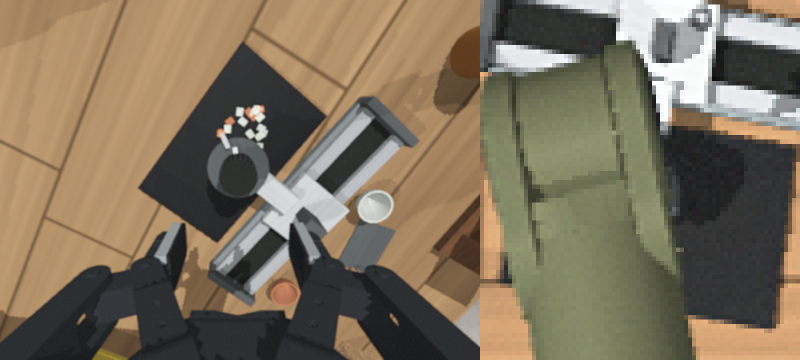

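The view from the index side shows both marks: the pointer at about (251,160) and the index block running outward at about (238,148). I'll measure them numerically.

```bash
cat > ang.py <<'E'
from h import *
import sys
s,f=snap('wrist',sys.argv[1]); im=f['img'].astype(int); mn=im.min(-1)
c0=np.array([.4868,.0855])
m=np.zeros(mn.shape,np.uint8); m[mn>int(sys.argv[2])]=1
V,U=np.nonzero(m)
X=np.array([toz(s,f,(u,v),.093)[:2] for u,v in zip(U,V)])-c0
r=np.hypot(*X.T); th=np.arctan2(X[:,1],X[:,0])
for u,v,rr,t in sorted(zip(U,V,r,th),key=lambda q:q[2]):
    if .017<rr<.049 and 1.6<t<3.2: print(u,v,'%.1f'%(rr*1e3),'%.3f'%t,mn[v,u])
# dark knob top: centroid of dark disc
E
python3 ang.py w10.png 120
```

```text
252 163 20.5 2.148 143
251 163 20.6 2.200 158
250 163 20.7 2.252 176
249 163 20.9 2.303 192
248 163 21.2 2.353 167
253 162 21.5 2.095 149
252 162 21.6 2.145 188
251 162 21.7 2.195 206
250 162 21.8 2.244 216
249 162 22.0 2.292 224
248 162 22.2 2.340 197
247 162 22.5 2.386 128
253 161 22.6 2.095 152
252 161 22.7 2.142 204
251 161 22.7 2.190 223
250 161 22.9 2.236 230
249 161 23.1 2.282 230
248 161 23.3 2.328 203
247 161 23.6 2.372 141
253 160 23.7 2.095 143
252 160 23.7 2.140 207
251 160 23.8 2.185 230
250 160 24.0 2.229 232
249 160 24.1 2.274 229
248 160 24.3 2.317 207
247 160 24.6 2.359 154
253 159 24.8 2.094 133
252 159 24.8 2.138 204
251 159 24.9 2.181 230
250 159 25.0 2.223 233
249 159 25.2 2.265 231
248 159 25.4 2.307 214
247 159 25.7 2.348 167
253 158 25.9 2.094 124
252 158 25.9 2.135 197
251 158 26.0 2.177 227
250 158 26.1 2.218 232
249 158 26.2 2.258 230
248 158 26.5 2.298 219
247 158 26.7 2.337 178
252 157 27.0 2.134 177
251 157 27.0 2.173 210
250 157 27.2 2.212 215
249 157 27.3 2.251 210
248 157 27.5 2.290 199
247 157 27.7 2.327 163
252 156 28.0 2.132 137
243 158 28.1 2.486 
[... 4961 characters left out ...]
 2.528 161
264 139 47.3 1.845 191
242 139 47.4 2.338 228
236 141 47.4 2.479 163
268 140 47.5 1.753 171
265 139 47.6 1.824 211
238 140 47.6 2.429 145
273 142 47.7 1.634 130
241 139 47.7 2.359 229
245 138 47.7 2.268 198
233 142 47.8 2.548 133
235 141 47.8 2.499 140
266 139 47.9 1.802 217
244 138 47.9 2.290 225
240 139 48.0 2.380 229
237 140 48.0 2.450 122
274 142 48.1 1.614 174
243 138 48.2 2.311 227
267 139 48.2 1.781 195
239 139 48.3 2.401 206
264 138 48.3 1.850 136
242 138 48.4 2.332 226
268 139 48.5 1.761 133
246 137 48.6 2.243 124
265 138 48.6 1.829 181
238 139 48.6 2.422 152
241 138 48.7 2.353 228
245 137 48.8 2.264 201
266 138 48.9 1.809 199
244 137 48.9 2.285 225
240 138 48.9 2.374 227
```

Index at 2.495 rad and pointer at 2.225 rad, and both lines run radially. That leaves +0.27 rad to turn.

Call:
step_arm(
  series=[
    [60,[0,0,-50],0],
    [60,[0,0,-100],0],
    [60,[0,0,-135],0],
    [60,[0,0,-149],0],
    [60,[0,0,-149],0],
    [35,[0,0,-149],0],
    [35,[0,0,-149],0],
    [35,[0,0,-149],0],
    [35,[0,0,-149],0],
    [35,[0,0,-149],0],
  ],
)

```text
time_s: 27.2
ee_pos: [0.487, 0.0853, 0.1201]
tool_rot: [0.001, 0.503, 0.864, -0.0]
force: [-2.6, -2.5, 5.4]
gripper_width: 0.0395
grip_force: 24.8
```

Call:
step_arm(
  series=[
    [35,[0,0,0],0.09],
    [35,[0,0,0],0.18],
    [35,[0,0,0],0.27],
    [35,[0,0,0],0.27],
    [35,[0,0,0],0.27],
    [60,[0,0,0],0.27],
    [60,[0,0,0],0.27],
    [60,[0,0,0],0.27],
    [60,[0,0,20],0.27],
    [60,[0,0,60],0.27],
  ],
)

```text
time_s: 28.45
ee_pos: [0.4852, 0.0855, 0.1777]
tool_rot: [-0.002, 0.382, 0.924, -0.0]
force: [1.2, -0.4, 0.2]
gripper_width: 0.06
grip_force: 0.0
```

Call:
step_arm(
  series=[
    [60,[0,0,40],0],
    [60,[0,0,70],0],
    [60,[0,0,88],0],
    [60,[0,0,88],0],
    [60,[0,0,88],0],
    [60,[0,0,88],0],
    [60,[0,0,88],0],
    [60,[0,0,88],0],
    [60,[0,0,88],0],
    [60,[0,0,88],0],
  ],
)

```text
time_s: 29.7
ee_pos: [0.4865, 0.0857, 0.2663]
tool_rot: [0.0, 0.382, 0.924, 0.0]
force: [0.2, 0.2, 0.2]
gripper_width: 0.0599
grip_force: 0.0
```

```bash
python3 ang.py w11.png 190 | awk '$4>2.2 && $4<2.8 && $3<47{b=int($3/2)*2; n[b]++; a[b]+=$4} END{for(i=16;i<48;i+=2) if(n[i]) print i,n[i],a[i]/n[i]}'
python3 - <<'E'
from h import *
a=cv2.imread('pics/w11.png');cv2.imwrite('pics/w11c.png',cv2.resize(a[120:290,170:370],(700,595),interpolation=3))
E
```

```text
20 5 2.4846
22 9 2.49478
24 8 2.5005
26 8 2.494
30 8 2.49138
32 7 2.49243
34 8 2.49162
36 6 2.4895
38 7 2.49929
40 7 2.50343
42 9 2.49778
44 9 2.50156
46 7 2.469
```

View pics/w11c.png

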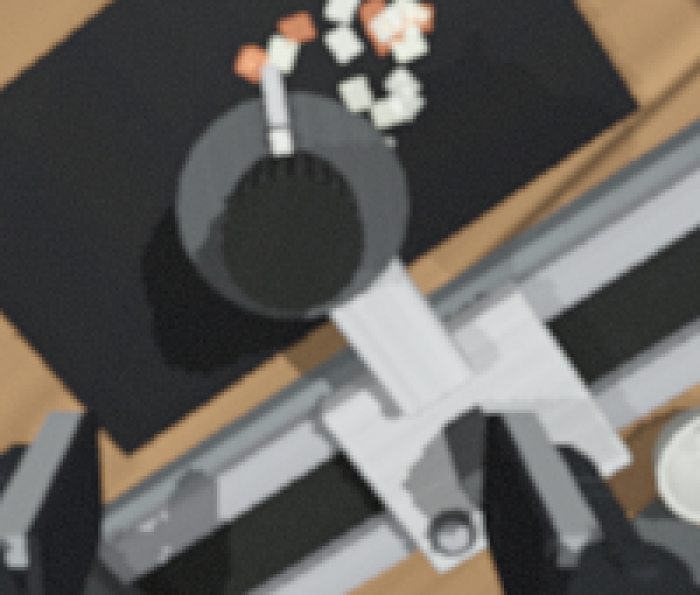

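The pointer and index form one straight line. Last, I'll check that the carriage is still latched by the pin position and the disc/collar offset. With it latched, the pin should be at about (0.632,0.031).

Run:
```python
from h import *
s,f=snap('wrist'); print(np.round(toz(s,f,(299.4,271.4),.055),4), np.round(toz(s,f,(299.4,271.4),.060),4))
g=cv2.cvtColor(f['img'],cv2.COLOR_RGB2GRAY)[255:285,285:315]; g=cv2.resize(g,None,fx=8,fy=8,interpolation=cv2.INTER_CUBIC)
for T in (80,90,100,110):
    c,hh=cv2.findContours(cv2.threshold(g,T,255,cv2.THRESH_BINARY_INV)[1],cv2.RETR_CCOMP,cv2.CHAIN_APPROX_NONE)
    for k,q in enumerate(c):
        if cv2.contourArea(q)>2000 and len(q)>20: e=cv2.fitEllipse(q);print(T,'outer' if hh[0][k][3]<0 else 'disc',np.round([285+e[0][0]/8,255+e[0][1]/8],2),np.round(np.array(e[1])/8,1))
P=toz(s,f,(299,270.5),.049)
for z in (.049,.055,.060): print(z,np.round(proj(s,f,[P[0],P[1],z]),2))
```

```text
[0.6288 0.0341 0.055 ] [0.6258 0.0356 0.06  ]
80 outer [311.53 266.  ] [ 7.7 35.3]
90 outer [298.71 268.76] [ 5.5 11.6]
90 outer [311.39 265.99] [ 8.  35.2]
100 outer [298.94 270.64] [10.1 11.5]
100 outer [310.06 266.07] [12.5 32.6]
110 outer [299.02 271.28] [11.6 12.4]
110 outer [309.69 264.97] [12.5 35.3]
0.049 [299.  270.5]
0.055 [299.69 272.92]
0.06 [300.28 274.99]
```

Call:
step_arm(
  series=[
    [60,[5,-1,4],-0.15],
    [60,[10,-2,4],-0.3],
    [60,[15,-3,4],-0.45],
    [60,[20,-4,4],-0.6],
    [60,[25,-5,4],-0.75],
    [60,[30,-6,4],-0.9],
    [60,[35,-7,4],-1.05],
    [60,[40,-8,4],-1.2],
    [60,[45,-8,4],-1.35],
    [60,[52,-8,4],-1.5],
  ],
)

```text
time_s: 31.05
ee_pos: [0.5387, 0.0775, 0.2703]
tool_rot: [0.0, 0.911, 0.413, -0.0]
force: [-0.5, 0.0, 0.8]
gripper_width: 0.0601
grip_force: 0.0
```

Call:
step_arm(
  series=[
    [60,[0,0,0],-0.15],
    [60,[0,0,0],-0.3],
    [60,[0,0,0],-0.45],
    [60,[0,0,0],-0.6],
    [60,[0,0,0],-0.75],
    [60,[0,0,0],-0.9],
    [60,[0,0,0],-1.02],
    [60,[0,0,0],-1.02],
    [60,[0,0,0],-1.02],
    [60,[0,0,0],-1.02],
  ],
)

```text
time_s: 32.3
ee_pos: [0.5385, 0.0777, 0.2703]
tool_rot: [-0.0, 0.997, -0.081, -0.0]
force: [0.0, -0.1, -1.1]
gripper_width: 0.0598
grip_force: 0.0
```

Run:
```python
from h import *
s,f=snap('wrist','w12.png'); print(s['time_s'],np.round(s['ee_pos'],4),np.round(s['tool_rot'],4))
A=cv2.imread('pics/w8.png',0);B=cv2.imread('pics/w12.png',0)
def tm(n,x,y,w,h):
    r=cv2.matchTemplate(cv2.resize(B,None,fx=4,fy=4,interpolation=2),cv2.resize(A[y:y+h,x:x+w],None,fx=4,fy=4,interpolation=2),cv2.TM_CCOEFF_NORMED)
    _,v,_,l=cv2.minMaxLoc(r); print(n,round(v,3),'shift',l[0]/4-x,l[1]/4-y)
tm('right block',370,70,30,85); tm('left block',110,70,22,80); tm('plate R edge+pin',270,74,30,30); tm('plate L edge',208,80,14,60); tm('post',240,92,30,45); tm('panel TR corner',330,145,30,30);tm('panel TL corner',158,145,30,30)
```

```text
32.3 [0.5385 0.0777 0.2703] [-0.      0.9967 -0.081  -0.    ]
right block 0.997 shift 0.75 -0.25
left block 0.998 shift -0.25 -0.25
plate R edge+pin 0.992 shift 0.25 -0.25
plate L edge 1.0 shift 0.0 0.0
post 0.998 shift 0.0 0.0
panel TR corner 0.998 shift 0.5 0.0
panel TL corner 0.999 shift 0.0 0.0
```

The carriage and panel haven't moved since the click, so it's still latched. Handing in.

```bash
python3 -c "
from rig import manip
print(manip.hand_in())"
```

```text
the job is handed in; nothing more can be done
None
```

I slid the camera along its rail until the pin dropped into the notch, then turned the focus knob until its pointer matched the index to within about 0.01 rad; the carriage and panel were still in place in the last picture, and the job was handed in at about 32 s.

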